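Snap the loose seed tin shut

TASK

Three tin seed boxes stand on the courtyard counter; two are snapped shut, but the lid of one stands ajar because its catch has not caught. Take that lid by its wooden knob and tug it up until it is about 40 degrees open, to be sure that it swings freely, then press it right down until the catch snaps, and let go. The other two boxes must stay shut.

Things in the scene. Friction and masses are not known exactly. Their poses are not given: they have to be found in the camera images.
- loose_knob (a point): centre of the ajar lid's wooden knob: a roller, diameter 20, length 30 along the hinge line (grip its flat ends so it can turn between the fingers), centre 32 above the lid's top face, 23 behind its front edge (mm). Turns with the lid: x from front edge to hinge, y along the hinge, z square to the lid, up. Hinge line: 140 mm along +x and 40 along -z from here, always 70 above the counter.
- loose_lid (a joint): lid of the unlatched box, rad: 0 fully shut (hard stop), grows as the front rises (1.57 upright). Starts at 0.2 to 0.32. The stiff hinge keeps it where left (1 to 4 N at the knob moves it). A spring catch in the middle of the front edge is met at about 0.08; from there 5 to 8 N down at the knob drives the lid's lip under it, and it then holds the lid at 0.
- shut1_lid (a joint): lid of a second box, same values; starts latched at 0, pops open if pulled by more than about 7 N. All three boxes are alike: galvanised tin, 160 mm front to back, 110 wide, 70 high plus an 8 mm lid, fixed to the counter side by side about 240 mm apart, in any order; knob and catch on the side facing the robot (within 20 degrees), hinge on the far side.
- shut2_lid (a joint): lid of the third box, same shape and values as the second; starts latched at 0, pops open if pulled by more than about 7 N.
Things that resemble listed ones, but are neither listed nor needed, are in the scene too. Leave any black or blue look-alike of the part that bears loose_knob alone.

How it is judged (in metres and radians):
On the way, in this order (a step that is already met when the one before it is completed fails the run):
1. the loose lid is tugged up to at least 29 degrees (0.5 rad) (value of joint loose_lid above 0.5 rad), for 0.05 s.
2. the loose lid is snapped shut (value of joint loose_lid below 0.03 rad), for 0.2 s.
At the end, for the whole second after the job is handed in: all three lids are down and held by their catches, each within 0.03 rad (5 mm at the front edge) of fully shut (value of joint each of loose_lid, shut1_lid, shut2_lid below 0.03 rad); the robot touches nothing.
It fails at once if a lid that was already shut is pulled open (more than 0.1 rad) (value of joint any of shut1_lid, shut2_lid above 0.1 rad).
It also fails if it takes over 35 s, if anything falls off the work surface, if the arm or the gripper's body presses on something with over 40 N, if the wrist force passes 120 N, or if a joint passes its speed limit or range.

ROBOT

A 6-joint arm with a two-finger parallel gripper is mounted at the origin on the work surface. World frame = base frame: x ahead of the robot, y to its left, z up, the work surface at z = 0. Lengths are in mm, angles in rad, forces in N, time in s.
With the tool pointing down it reaches from about 275 to 1000 mm from the base axis. Payload 8.4 kg.
Tool frame: the origin (TCP) lies on the centre line of the jaws, within the pads' length; the fingertips stand r.tip_reach ahead of it and the grasp point (between the pads) lies 11 mm behind it (r.tip_reach is the distance from the TCP to the fingertips, in mm); z points along the fingers, y is the line along which they close (so a half turn about z gives the same grasp; the last joint's range is limited). The gripper opens to 85 mm and grips with 20 to 120 N. Pads are 22 mm wide; open, the fingers measure 114 mm over their backs; the gripper's body (76 mm by 85 mm) begins 54 mm behind the grasp point. The pads swing forward as they close: fully open they stand 13 mm farther back than shut.
Start: joints at [1.159, 0.353, 1.633, -0, 1.155, -0.002], TCP at [249.015, 573.253, 239.281] pointing down, gripper open.
Joint ranges: [-2.63, 2.63], [-0.92, 2.1], [0.06, 2.66], [-1.3, 4.44], [0, 2.69], [-3.02, 3.02]. Speed limits (rad/s): [2.22, 2.22, 2.79, 3.14, 3.14, 3.14].

INTERFACE

Orientations are given as [roll, pitch, yaw] about the fixed x, y, z axes, in that order (R = Rz(yaw) Ry(pitch) Rx(roll)).
In Python, from rig import r gives the robot as it stands.
- The arm moves only by the tool carry_out, never from a script. Its argument "targets" is a list of rows, each an object with "dp": the shift along the tool's x, y, z in mm, a list of three; "yaw": the turn about the tool's z in degrees. A call has 1 to 12 rows; each row is the pose to reach, as a shift and turn from the pose commanded when the call began, along the tool's axes at that moment; what a row does not reach only later rows make up. A row lasts 1/8 s, in which the tool goes at most 62.5 mm and 10.7 degrees, less where a joint would pass 70% of its speed; a pose out of reach is approached as far as the arm can. A call with a gripper value outside its range is refused whole. "fingers" is the opening, from -1 (shut) to 1 (fully open), so that 0 is half open, set as the call begins (left out, the last holds). The fingers move at their own pace and stop on an object; "grip_force" is the grip in N (left out, the last holds). Time passes only in rows, so rows that repeat a pose let the fingers close. It gives the time, the measured TCP pose, the force, the opening and the grip force at its end, in the units of the state.
- r.sense(): the state, without advancing time (a new reading comes with each control period).
- r.grab_frame(name): name is "scene" or "top" or "wrist"; returns the picture (420x560x3 uint8, red, green, blue); there is no depth.
- r.get_calibration(name): a dict with "fx", "fy", "cx", "cy" (pixels), "rvec" (rotation vector, rad) and "tvec" (3), from world to camera coordinates, as OpenCV has them. Camera axes: x right, y down, z forward; pixel columns grow to the right and rows downward; lengths in mm; the calibration is good to about 2 mm. A picture is of the moment at which its call begins: read the wrist's pose just before it. get_calibration takes no time and is no camera call; for the wrist camera it gives the pose at the moment of the call.
- r.sign_off(): hands the job in; it is judged then, once.
The state is a dict: "clock": time; "qpos": joint angles; "qvel": joint speeds; "joint_efforts": joint torques, N m; "eef_pos": TCP position; "tcp_rot": TCP orientation; "contact_force": force on the tool from outside, world axes, zero at the start; "wrist_torque": the same for the moment, N m; "opening": opening from 0.0 (shut) to 1.0 (fully open); "grasp_force": force on a finger pad.
Only numpy, scipy, OpenCV 4.12 (cv2) and the standard library are available. Lean on these libraries where they do the work, as an engineer would, in place of code of your own. Each camera call takes 0.05 s, during which the arm holds its last target. There are 200 camera calls.

## Working session

There is one attempt and no reset: what is moved stays moved. The work goes in short steps, Python scripts to look and compute and a tool call to move; the robot and the scene stay as the last step left them, time stands still between calls to the robot, and variables do not carry over. Pictures are saved under pics/ and viewed, at most 10 in all, crops included, and the job is handed in when it is done.

Besides the shell and the picture viewer there is one more tool, called after "Emit:" as name(argument=value, ...) on one line, values as JSON. carry_out: Moves the arm, as the interface text tells. Its arguments: {"type":"object","properties":{"targets":{"type":"array","items":{"type":"object","properties":{"dp":{"type":"array","items":{"type":"number"}},"yaw":{"type":"number"}}}},"fingers":{"type":"number"},"grip_force":{"type":"number"}},"required":["targets"]}

```bash
mkdir -p pics && ls
python3 - <<'E'
from rig import r
import cv2
print(r.sense(), r.tip_reach)
for n in("scene","top"):
    print(n,r.get_calibration(n)); cv2.imwrite(f"pics/{n}1.png",r.grab_frame(n)[:,:,::-1])
E
```

```text
pics
{'clock': 0.0, 'qpos': array([ 1.15859030e+00,  3.53624584e-01,  1.63412699e+00,  2.54065220e-05,
        1.15525591e+00, -2.39264761e-03]), 'qvel': array([ 0.00126596,  0.00026513,  0.00013991, -0.0003771 , -0.00066511,
        0.00133804]), 'joint_efforts': array([ 2.06465156e-03, -6.05237174e+01, -3.42087293e+01,  1.93959067e-05,
        8.94489902e-03, -1.68030187e-06]), 'eef_pos': array([248.8208962 , 572.81373077, 238.57947389]), 'tcp_rot': array([-3.14017788e+00, -2.66149717e-05,  2.73176899e+00]), 'contact_force': array([ 0.12133234, -0.07717162, -0.37837083]), 'wrist_torque': array([-0.02624805, -0.00828761, -0.05918649]), 'grasp_force': 0.0, 'opening': 1.0020825203517074} 8.0
scene {'fx': 382.7036746860839, 'fy': 382.7036746860839, 'cx': 276.03877090784164, 'cy': 206.6175747564511, 'rvec': array([ 2.09409608,  1.39711365, -0.50001327]), 'tvec': array([-272.49517262, -291.06474374, 1275.22330895])}
top {'fx': 424.4325841240829, 'fy': 424.4325841240829, 'cx': 278.02236526305734, 'cy': 215.63048393847873, 'rvec': array([ 2.21871407, -2.16622385,  0.06888028]), 'tvec': array([ 43.43338495, 502.85903232, 941.56917318])}
```

View pics/scene1.png

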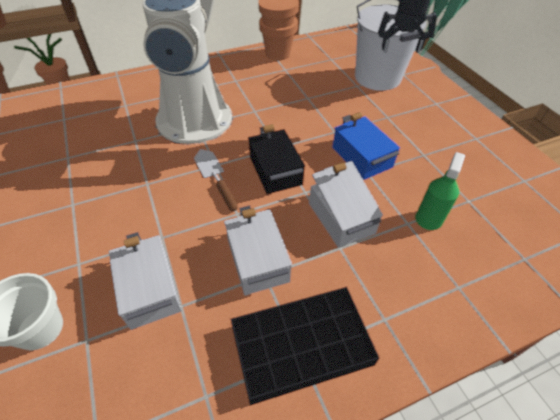

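View pics/top1.png

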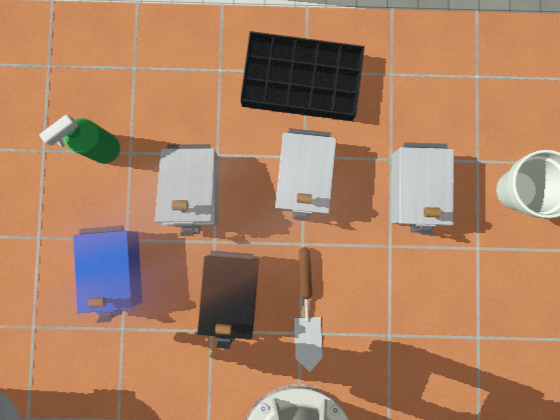

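The pictures show three galvanised boxes. In the top view their knobs are at (180,205), (304,198) and (432,212). In the scene view the same knobs are at (340,168), (249,213) and (132,241). I'll triangulate them: a shut knob should stand at z≈110, and the ajar one at about 140.

```bash
cat > h.py <<'E'
import numpy as np, cv2
from rig import r
def KP(n):
    c=r.get_calibration(n); K=np.array([[c['fx'],0,c['cx']],[0,c['fy'],c['cy']],[0,0,1]])
    R=cv2.Rodrigues(np.array(c['rvec']))[0]; return K,R,np.array(c['tvec']).reshape(3,1)
def P(n):
    K,R,t=KP(n); return K@np.hstack([R,t])
def atz(n,px,z):
    K,R,t=KP(n); d=R.T@np.linalg.inv(K)@np.array([*px,1.]); o=(-R.T@t).ravel(); return o+d*(z-o[2])/d[2]
def proj(n,X):
    q=P(n)@np.vstack([np.array(X,float).T.reshape(3,-1),np.ones(np.size(X)//3)]); return (q[:2]/q[2]).T
E
python3 - <<'E'
from h import *
np.set_printoptions(precision=1,suppress=True)
for a,b in [((180,205),(340,168)),((304,198),(249,213)),((432,212),(132,241))]:
    X=cv2.triangulatePoints(P("top"),P("scene"),np.array(a,float),np.array(b,float)).ravel(); X=X[:3]/X[3]
    print(X,proj("top",X),proj("scene",X))
s=cv2.imread("pics/scene1.png")[130:330,90:410]; t=cv2.imread("pics/top1.png")[120:245,140:470]
cv2.imwrite("pics/crop.png",np.vstack([cv2.resize(s,(760,330),interpolation=3)[:, :],cv2.resize(t,(760,265),interpolation=3)]))
E
```

```text
[510.5 248.1 144.1] [[179.6 204.8]] [[339.6 168.1]]
[533.1   4.4 112.7] [[303.7 197.9]] [[248.7 213. ]]
[ 510.7 -254.9  114.4] [[431.7 211.9]] [[131.7 241. ]]
```

View pics/crop.png

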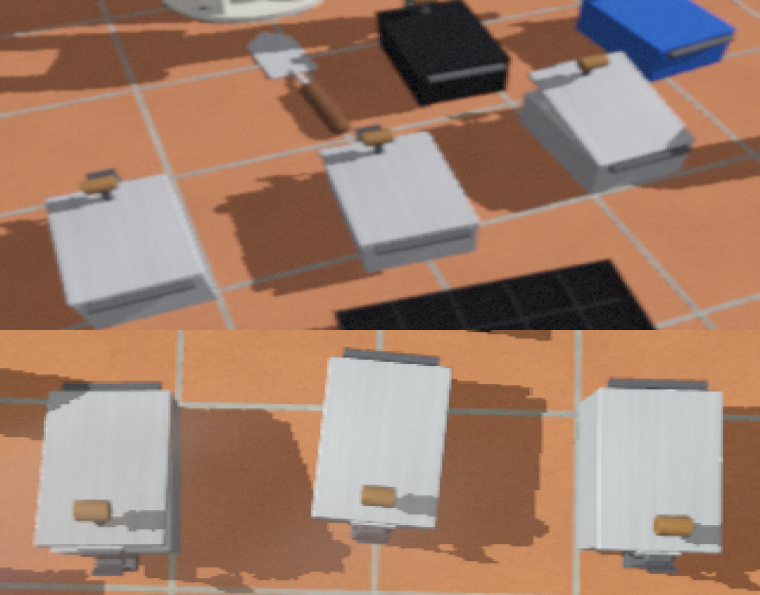

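The left box (y≈+248) is the ajar one: its knob is at z≈144, which gives a lid angle of about 0.25. The other two knobs are at about 113, so those lids are shut. Next I'll get the box yaw and a move helper.

```bash
cat >> h.py <<'E'
from scipy.spatial.transform import Rotation as Ro
def rel(X,byaw=None):
    "tool-frame shift to TCP X, and yaw turn (deg) so that tool y lies along hinge of a box at yaw byaw"
    s=r.sense(); R=Ro.from_euler('xyz',s['tcp_rot']).as_matrix()
    d=R.T@(np.array(X)-s['eef_pos']); w=0
    if byaw is not None:
        v=R.T@[-np.sin(byaw),np.cos(byaw),0]; w=(np.degrees(np.arctan2(-v[0],v[1]))+90)%180-90
    print("pos",s['eef_pos'].round(1),"q6",s['qpos'][5].round(2),"dp",d.round(1),"yaw",round(w,1)); return d,w
E
python3 - <<'E'
from h import *
np.set_printoptions(precision=3,suppress=True)
f=lambda u,v:(u/760*330+140,(v-330)/265*125+120)
for a,b,z in [((64,386),(160,386),70),((170,391),(165,545),None),((50,391),(35,545),None)]:
    za,zb=(z,z) if z else (78,112)
    A,B=atz("top",f(*a),za),atz("top",f(*b),zb); d=A-B
    print(A,B,np.degrees(np.arctan2(d[1],d[0])))
rel([495,248,260],0)
E
```

```text
[641.202 295.212  70.   ] [643.405 205.996  70.   ] 91.41459908724813
[636.801 195.297  78.   ] [480.932 189.562 112.   ] 2.107098419633211
[634.075 305.787  78.   ] [478.196 303.515 112.   ] 0.8351278672756615
pos [248.9 572.9 238.6] q6 -0.0 dp [-355.2 -199.9  -21.1] yaw -23.5
```

Emit:
carry_out(targets=[{"dp": [-60,-34,-4],"yaw": -8},{"dp": [-110,-62,-10],"yaw": -16},{"dp": [-160,-90,-15],"yaw": -25},{"dp": [-210,-118,-20],"yaw": -25},{"dp": [-260,-146,-21],"yaw": -25},{"dp": [-310,-174,-21],"yaw": -25},{"dp": [-355,-200,-21],"yaw": -25},{"dp": [-355,-200,-21],"yaw": -25},{"dp": [-355,-200,-21],"yaw": -25}], fingers=1)

```text
clock: 1.23
eef_pos: [494.7, 248.3, 260.0]
tcp_rot: [3.142, -0.001, -3.116]
contact_force: [0.2, 0.5, -0.3]
opening: 1.0
grasp_force: 0.0
```

Run:
```python
from h import *
rel([510,248,133],0.025)
cv2.imwrite("pics/w1.png",r.grab_frame("wrist")[:,:,::-1])
print(proj("wrist",[510.5,248.1,144.1]))
print(r.sense()['clock'])
```

```text
pos [494.7 248.3 260. ] q6 -1.13 dp [-15.4  -0.7 127. ] yaw 0.0
[[283.25481241 220.81320713]]
1.275
```

View pics/w1.png

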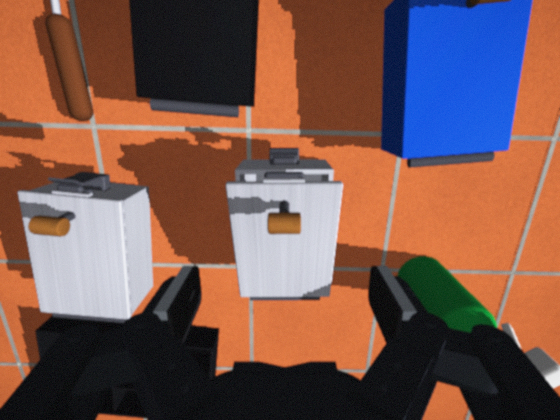

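The wrist view shows the ajar lid in the middle. Its knob is at (284,223), against a predicted (283,221), so the measurement holds.

Run:
```python
from h import *
print(atz("wrist",(284,223),144)); rel([*atz("wrist",(284,223),144)[:2],133],0.025)
a,b=atz("wrist",(227,182),118),atz("wrist",(343,182),118); print(a-b, np.degrees(np.arctan2((a-b)[0],-(a-b)[1])))
```

```text
[512.66468635 248.83731627 144.        ]
pos [494.4 248.8 260. ] q6 -1.13 dp [-18.4  -0.4 127. ] yaw 0.1
[   3.008646   -111.75974952    0.        ] 1.5420676354077216
```

Emit:
carry_out(targets=[{"dp": [-17,0,45],"yaw": 0},{"dp": [-17,0,90],"yaw": 0},{"dp": [-17,0,115],"yaw": 0},{"dp": [-17,0,127],"yaw": 0},{"dp": [-17,0,127],"yaw": 0}])

```text
clock: 1.9
eef_pos: [511.4, 249.5, 133.0]
tcp_rot: [-3.141, -0.001, -3.114]
contact_force: [0.2, 0.3, 1.3]
opening: 1.0
grasp_force: 0.0
```

Emit:
carry_out(targets=[{"dp": [0,0,0],"yaw": 0},{"dp": [0,0,0],"yaw": 0},{"dp": [0,0,0],"yaw": 0},{"dp": [0,0,0],"yaw": 0},{"dp": [0,0,0],"yaw": 0},{"dp": [0,0,0],"yaw": 0}], fingers=-1, grip_force=30)

```text
clock: 2.65
eef_pos: [511.7, 248.4, 133.4]
tcp_rot: [-3.141, -0.0, -3.115]
contact_force: [-1.2, -5.3, 1.9]
opening: 0.348
grasp_force: 35.6
```

Run:
```python
from h import *
s=r.sense(); print(s['clock'],s['eef_pos'],s['opening'],s['grasp_force'],s['contact_force'],s['wrist_torque'])
cv2.imwrite("pics/w2.png",r.grab_frame("wrist")[:,:,::-1])
```

```text
2.65 [511.74547378 248.43267862 133.35161519] 0.34807189874056155 35.61189293861389 [-1.21236758 -5.32472431  1.90993924] [-0.57514528  0.13017888  0.05558855]
```

View pics/w2.png

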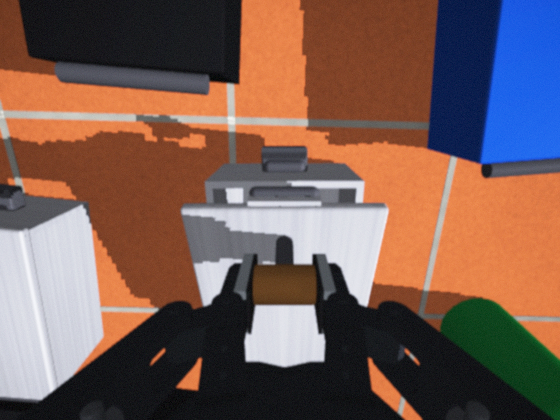

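The pads hold the flat ends of the knob: the opening is 29.6 mm against a 30 mm roller, and the wrist view shows it between the fingers at (285,285). Next I'll work out the arc rows.

Run:
```python
from h import *
L=np.hypot(140,40); a=np.arctan2(40,140); p0=np.arcsin(74.35/L); print("th0",p0-a)
g=lambda th:np.array([L*np.cos(th+a),L*np.sin(th+a)])
for th in np.r_[np.linspace(p0-a,0.72,9),np.linspace(.72,.1,11),.05,0,-.03]:
    d=g(th)-g(p0-a); e=g(th)-g(.72); print(round(th,3),"up: dx %.1f dz %.1f"%(d[0],-d[1]),"  from .72: dx %.1f dz %.1f"%(e[0],-e[1]))
```

```text
th0 0.25762688414919466
0.258 up: dx 0.0 dz -0.0   from .72: dx 46.3 dz 48.0
0.315 up: dx -4.5 dz -7.1   from .72: dx 41.8 dz 40.9
0.373 up: dx -9.4 dz -13.9   from .72: dx 36.9 dz 34.1
0.431 up: dx -14.7 dz -20.5   from .72: dx 31.6 dz 27.6
0.489 up: dx -20.4 dz -26.7   from .72: dx 25.9 dz 21.3
0.547 up: dx -26.4 dz -32.6   from .72: dx 19.9 dz 15.4
0.604 up: dx -32.7 dz -38.1   from .72: dx 13.6 dz 9.9
0.662 up: dx -39.4 dz -43.3   from .72: dx 6.9 dz 4.8
0.72 up: dx -46.3 dz -48.0   from .72: dx 0.0 dz -0.0
0.72 up: dx -46.3 dz -48.0   from .72: dx 0.0 dz -0.0
0.658 up: dx -38.9 dz -42.9   from .72: dx 7.4 dz 5.1
0.596 up: dx -31.8 dz -37.3   from .72: dx 14.5 dz 10.7
0.534 up: dx -25.0 dz -31.3   from .72: dx 21.3 dz 16.7
0.472 up: dx -18.7 dz -24.9   from .72: dx 27.6 dz 23.1
0.41 up: dx -12.7 dz -18.1   from .72: dx 33.6 dz 29.9
0.348 up: dx -7.2 dz -11.0   from .72: dx 39.1 dz 37.0
0.286 up: dx -2.2 dz -3.5   from .72: dx 44.2 dz 44.5
0.224 up: dx 2.4 dz 4.3   from .72: dx 48.7 dz 52.3
0.162 up: dx 6.5 dz 12.3   from .72: dx 52.8 dz 60.3
0.1 up: dx 10.1 dz 20.6   from .72: dx 56.4 dz 68.6
0.05 up: dx 12.6 dz 27.4   from .72: dx 58.9 dz 75.4
0.0 up: dx 14.8 dz 34.3   from .72: dx 61.1 dz 82.4
-0.03 up: dx 15.9 dz 38.6   from .72: dx 62.3 dz 86.6
```

Emit:
carry_out(targets=[{"dp": [-4.5,-1,-7],"yaw": 0},{"dp": [-9.5,-1,-14],"yaw": 0},{"dp": [-14.5,-1,-20.5],"yaw": 0},{"dp": [-20.5,-1,-26.5],"yaw": 0},{"dp": [-26.5,-1,-32.5],"yaw": 0},{"dp": [-32.5,-1,-38],"yaw": 0},{"dp": [-39.5,-1,-43.5],"yaw": 0},{"dp": [-46.5,-1,-48],"yaw": 0},{"dp": [-46.5,-1,-48],"yaw": 0},{"dp": [-46.5,-1,-48],"yaw": 0}], grip_force=40)

```text
clock: 3.95
eef_pos: [559.2, 249.5, 181.9]
tcp_rot: [3.141, 0.002, -3.115]
contact_force: [0.1, 4.9, -0.5]
opening: 0.342
grasp_force: 40.7
```

Run:
```python
from h import *
s=r.sense(); print(s['clock'],s['eef_pos'],s['opening'],s['grasp_force'],s['contact_force'],s['wrist_torque'])
cv2.imwrite("pics/w3.png",r.grab_frame("scene")[:,:,::-1][100:300,200:480].repeat(2,0).repeat(2,1))
```

```text
3.95 [559.17391651 249.53585424 181.91437967] 0.3418373308499213 40.65721392631531 [ 0.13913707  4.90704862 -0.48812107] [ 0.78606167  0.30223921 -0.0164373 ]
```

View pics/w3.png

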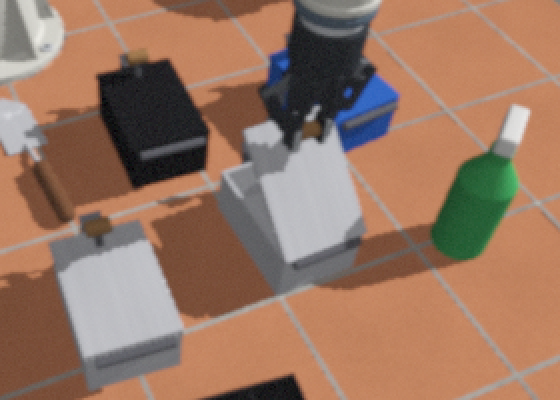

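The lid stands about 40° open, with the knob in the fingers at (315,128) in the crop. Next I'll bring it down along the arc and press.

Emit:
carry_out(targets=[{"dp": [7.5,0.5,5],"yaw": 0},{"dp": [14.5,0.5,10.5],"yaw": 0},{"dp": [21.5,0.5,16.5],"yaw": 0},{"dp": [27.5,0.5,23],"yaw": 0},{"dp": [33.5,0.5,30],"yaw": 0},{"dp": [39,0.5,37],"yaw": 0},{"dp": [44,0.5,44.5],"yaw": 0},{"dp": [48.5,0.5,52.5],"yaw": 0},{"dp": [53,0.5,60.5],"yaw": 0},{"dp": [56.5,0.5,68.5],"yaw": 0},{"dp": [59,0.5,75.5],"yaw": 0},{"dp": [59,0.5,75.5],"yaw": 0}])

```text
clock: 5.5
eef_pos: [499.1, 247.8, 105.0]
tcp_rot: [-3.141, -0.001, -3.115]
contact_force: [0.2, 2.3, -1.5]
opening: 0.345
grasp_force: 42.3
```

Emit:
carry_out(targets=[{"dp": [1,0,4],"yaw": 0},{"dp": [2,0,8],"yaw": 0},{"dp": [3,0,11],"yaw": 0},{"dp": [3,0,11],"yaw": 0},{"dp": [3,0,11],"yaw": 0}])

```text
clock: 6.12
eef_pos: [497.6, 248.0, 98.7]
tcp_rot: [3.141, 0.003, -3.115]
contact_force: [-11.8, -7.6, 48.6]
opening: 0.345
grasp_force: 49.1
```

The lid hit the hard stop with the knob at z≈110 and 49 N of reaction. I'll ease off the pressure before opening the fingers.

Emit:
carry_out(targets=[{"dp": [-0.5,0,-2],"yaw": 0},{"dp": [-1,0,-3.5],"yaw": 0},{"dp": [-1,0,-3.5],"yaw": 0}])

```text
clock: 6.5
eef_pos: [497.7, 247.9, 99.4]
tcp_rot: [3.142, 0.001, -3.115]
contact_force: [-4.4, -0.8, 18.6]
opening: 0.346
grasp_force: 45.4
```

Run:
```python
from h import *
s=r.sense(); print(s['clock'],s['eef_pos'],s['opening'],s['grasp_force'],s['contact_force'])
```

```text
6.5 [497.6508742  247.86104287  99.43358775] 0.3460785567442648 45.41864275932312 [-4.42774226 -0.8078167  18.63459989]
```

Emit:
carry_out(targets=[{"dp": [0,0,-1.5],"yaw": 0},{"dp": [0,0,-1.5],"yaw": 0}])

```text
clock: 6.75
eef_pos: [497.7, 247.8, 99.8]
tcp_rot: [-3.141, 0.0, -3.115]
contact_force: [1.0, -0.9, 4.9]
opening: 0.341
grasp_force: 43.7
```

Emit:
carry_out(targets=[{"dp": [0,0,0],"yaw": 0},{"dp": [0,0,0],"yaw": 0},{"dp": [0,0,0],"yaw": 0},{"dp": [0,0,0],"yaw": 0},{"dp": [0,0,0],"yaw": 0},{"dp": [0,0,0],"yaw": 0}], fingers=1)

```text
clock: 7.5
eef_pos: [497.4, 248.0, 99.8]
tcp_rot: [3.142, -0.0, -3.115]
contact_force: [0.5, 0.1, 0.8]
opening: 1.002
grasp_force: 0.0
```

Emit:
carry_out(targets=[{"dp": [0,0,-10],"yaw": 0},{"dp": [0,0,-30],"yaw": 0},{"dp": [0,0,-70],"yaw": 0},{"dp": [0,0,-110],"yaw": 0},{"dp": [0,0,-150],"yaw": 0},{"dp": [0,0,-150],"yaw": 0},{"dp": [0,0,-150],"yaw": 0}])

```text
clock: 8.38
eef_pos: [497.2, 247.8, 249.9]
tcp_rot: [3.142, 0.0, -3.115]
contact_force: [-0.4, -0.2, -0.2]
opening: 0.999
grasp_force: 0.0
```

Run:
```python
from h import *
s=r.sense(); print(s['clock'],s['eef_pos'],s['opening'],s['contact_force'])
t=r.grab_frame("wrist")[:,:,::-1]; c=r.grab_frame("scene")[:,:,::-1][100:350,90:450]
cv2.imwrite("pics/end.png",np.hstack([cv2.resize(t,(400,300)),cv2.resize(c,(400,300))]))
print("shut knob expected at",proj("wrist",[498,248.5,110])*[400/560,300/420])
```

```text
8.375 [497.17458728 247.80306885 249.85062888] 0.9993416214655189 [-0.36984294 -0.17445493 -0.19558716]
shut knob expected at [[203.94526085 141.52015454]]
```

View pics/end.png

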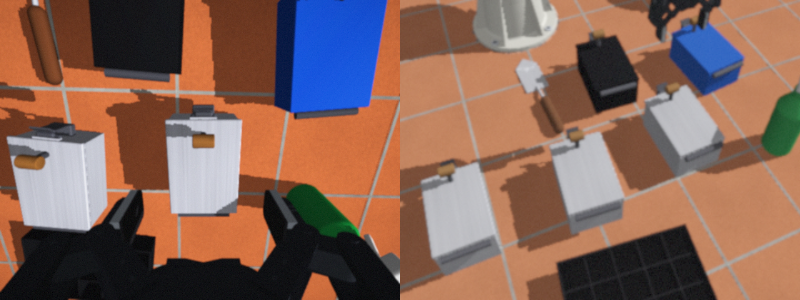

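All three lids are down. The loose knob is at (203,141) in the wrist view, where a shut one is expected, and the gripper is clear.

```bash
python3 -c "
from rig import r
print(r.sign_off())"
```

```text
the job is handed in; nothing more can be done
None
```

I tugged the loose lid up to about 40° and pressed it down to its hard stop. It stayed shut after I let go, the other two boxes looked shut in the last pictures, and the job is handed in; sign-off gave no verdict.

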